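# Unlock and open the budgie's seed dispenser

## Task

Open the green-hoppered seed dispenser, the one with the pink saucer under its spout: first slide its red lock fully open while the yellow gate is still shut, then slide the yellow gate fully open. Leave both slides open, and do not touch the blue-hoppered grit dispenser.

Things in the scene. Friction and masses are not known exactly. Their poses are not given: they have to be found in the camera images.
- seed_dispenser: Fixed white dispenser, GREEN hopper and spout, loose pink saucer (100 mm wide, 14 high) under the spout (-x side). Base 130 (x) by 260 (y) by 50 mm high; origin: centre of underside, z up. On either half of the table, yaw within 25 degrees. Hopper from y = 48 to 128 mm, top 101 mm over the table. The deck (50 mm high) at y below 48 carries two slides; guide strips rise 7 mm above it.
- seed_lock_top (a point): Top centre of the RED lock slide's upright grip (16 mm in x, 22 in y, 28 tall, on a flat bolt 5 mm above the deck); top 83 mm over the table; axes as the dispenser's. Slides along dispenser +x, travel 40 mm: x there is 5 mm locked, 45 mm fully open; y stays -75. Starts up to 6 mm open, still locking; frees the gate at about 25 mm of travel. Friction 2 N, stays where left.
- seed_gate_top (a point): Top centre of the YELLOW gate slide's upright grip (30 mm in x, 16 in y, 28 tall, on a flat plate 5 mm above the deck); top 83 mm over the table; axes as the dispenser's. Slides along dispenser -y (away from the hopper), travel 50 mm: y there is -10 mm shut, -60 mm fully open; x stays -15. The locked bolt stops it after 3 mm. Friction 2.5 N, stays where left.
- grit_dispenser: The other fixed dispenser, on the other half of the table: same shape, size, frame and slides but BLUE hopper and spout and no saucer; not to be touched. Origin: centre of its underside, z up.

How it is judged:
By the outcome, as a careful person would: the job done as asked, in the order asked, and still so for the second after the job is handed in, with the robot touching nothing.
It also fails if it takes over 43 s, if anything falls off the work surface, if the arm or the gripper's body presses on something with over 40 N, if the wrist force passes 120 N, or if a joint passes its speed limit or range.

## Robot

A 6-joint arm with a two-finger parallel gripper is mounted at the origin on the work surface. World frame = base frame: x ahead of the robot, y to its left, z up, the work surface at z = 0. Lengths are in m, angles in rad, forces in N, time in s.
With the tool pointing down it reaches from about 0.225 to 0.875 m from the base axis. Payload 3.4 kg.
Tool frame: the origin (TCP) lies at the very end of the fingers, on their centre line; the grasp point (between the pads) lies 19 mm behind it; z points along the fingers, y is the line along which they close (so a half turn about z gives the same grasp; the last joint's range is limited). The gripper opens to 85 mm and grips with 20 to 120 N. Pads are 22 mm wide; open, the fingers measure 114 mm over their backs; the gripper's body (76 mm by 85 mm) begins 54 mm behind the grasp point. The pads swing forward as they close: fully open they stand 13 mm farther back than shut.
Start: joints at [-1.324, 0.276, 1.505, -0, 1.361, -0.121], TCP at [0.207, -0.537, 0.203] pointing down, gripper open.
Joint ranges: [-2.89, 2.89], [-0.75, 2.08], [0.22, 2.7], [-1.18, 4.32], [0.11, 2.71], [-2.7, 2.7]. Speed limits (rad/s): [2.57, 2.57, 3.14, 3.14, 3.14, 3.14].

## Interface

Orientations are given as a unit quaternion [w, x, y, z].
In Python, from rig import manip, eyes gives the robot as it stands.
- The arm moves only by the tool servo_tool, never from a script. Its argument "series" is text: rows parted by semicolons, each of 7 numbers parted by spaces: the shift along the tool's x, y, z in m, then the turn, a rotation vector about the tool's x, y, z in degrees, then the closure, from 0 (fully open) to 1 (shut). In form: dx dy dz ax ay az fingers; .... A call has 1 to 5 rows; each row is the pose to reach, as a shift and turn from the pose commanded when the call began, along the tool's axes at that moment; what a row does not reach only later rows make up. A row lasts 1/10 s, in which the tool goes at most 50 mm and 8.59 degrees, less where a joint would pass 70% of its speed; a pose out of reach is approached as far as the arm can. A call with a gripper value outside its range is refused whole. The fingers move at their own pace and stop on an object; "squeeze" is the grip in N (left out, the last holds). Time passes only in rows, so rows that repeat a pose let the fingers close. It gives the time, the measured TCP pose, the force, the opening and the grip force at its end, in the units of the state.
- manip.get_state(): the state, without advancing time (a new reading comes with each control period).
- eyes.get_image(name): name is "side" or "top"; returns the picture (384x512x3 uint8, red, green, blue); there is no depth.
- eyes.camera_info(name): a dict with "fx", "fy", "cx", "cy" (pixels), "dist" ([k1, k2, p1, p2, k3] as OpenCV has them; the pictures are not rectified), "eye" and "orientation" of the camera in the world. Camera axes: x right, y down, z forward; pixel columns grow to the right and rows downward; lengths in m; the calibration is good to about 2 mm. A picture is of the moment at which its call begins. camera_info takes no time and is no camera call.
- manip.sign_off(): hands the job in; it is judged then, once.
The state is a dict: "clock": time; "qpos": joint angles; "qd": joint speeds; "effort": joint torques, N m; "position": TCP position; "ee_rot": TCP orientation; "contact_force": force on the tool from outside, world axes, zero at the start; "moment": the same for the moment, N m; "width": finger opening in m; "gripper_force": force on a finger pad.
Only numpy, scipy, OpenCV 4.12 (cv2) and the standard library are available. Lean on these libraries where they do the work, as an engineer would, in place of code of your own. Each camera call takes 0.05 s, during which the arm holds its last target. There are 200 camera calls.

## Working session

There is one attempt and no reset: what is moved stays moved. The work goes in short steps, Python scripts to look and compute and a tool call to move; the robot and the scene stay as the last step left them, time stands still between calls to the robot, and variables do not carry over. Pictures are saved under pics/ and viewed, at most 10 in all, crops included, and the job is handed in when it is done.

Besides the shell and the picture viewer there is one more tool, called by a JSON object that holds its "method" and its "body". servo_tool: Moves the arm, as the interface text tells. Its arguments: {"type":"object","properties":{"series":{"type":"string"},"squeeze":{"type":"number"}},"required":["series"]}

```bash
mkdir -p pics
python3 - <<'E'
from rig import manip, eyes
import cv2, numpy as np
for n in("top","side"):
    im=eyes.get_image(n); cv2.imwrite(f"pics/{n}0.png",im[:,:,::-1]); c=eyes.camera_info(n);print(n,c)
s=manip.get_state();print({k:np.round(v,4) for k,v in s.items()})
E
```

```text
top {'fx': 464.6213158839432, 'fy': 464.6213158839432, 'cx': 253.77430935924522, 'cy': 193.47433268440267, 'dist': array([-0.14397843,  0.        ,  0.        ,  0.        ,  0.        ]), 'eye': array([ 0.36018163, -0.04354657,  1.1125523 ]), 'orientation': array([ 0.05317883, -0.70465368,  0.70571557, -0.05099742])}
side {'fx': 369.2722579409941, 'fy': 369.2722579409941, 'cx': 255.12844067442867, 'cy': 193.5434244183318, 'dist': array([-0.05709093,  0.        ,  0.        ,  0.        ,  0.        ]), 'eye': array([ 0.42966051, -0.58932763,  0.73079613]), 'orientation': array([-0.34512386,  0.93580274, -0.06652681,  0.02714641])}
{'clock': np.float64(0.1), 'qpos': array([-1.324 ,  0.2765,  1.506 ,  0.    ,  1.3607, -0.121 ]), 'qd': array([-0.0012, -0.0029, -0.004 ,  0.0006, -0.0002, -0.0016]), 'effort': array([ 1.60000e-03, -4.17699e+01, -2.46404e+01, -1.00000e-04,
        5.80000e-03,  0.00000e+00]), 'position': array([ 0.2066, -0.5361,  0.2026]), 'ee_rot': array([-8.000e-04,  9.831e-01,  1.829e-01, -0.000e+00]), 'contact_force': array([-0.0406, -0.7928,  1.0147]), 'moment': array([ 0.0309,  0.0051, -0.0014]), 'gripper_force': np.float64(0.0), 'width': np.float64(0.0855)}
```

View pics/top0.png

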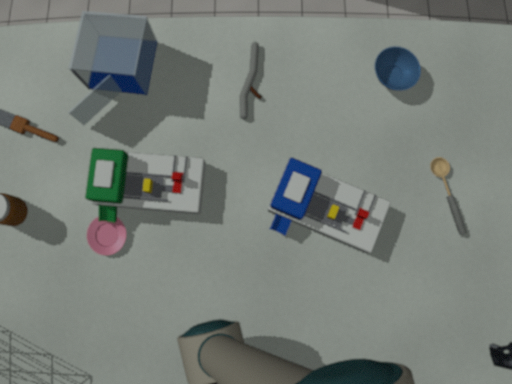

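View pics/side0.png

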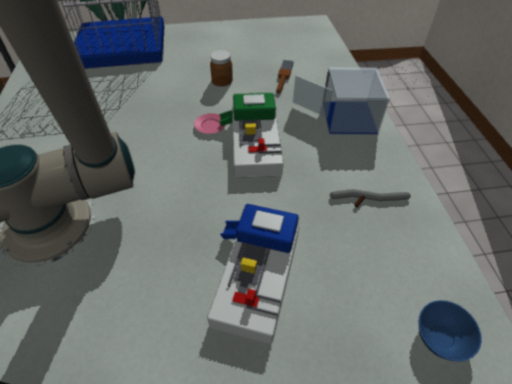

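The top view shows the green seed dispenser around (145,182), with its yellow gate at (148,185), red lock at (178,181) and pink saucer at (107,236). The blue dispenser is around (330,205). The side view shows the seed dispenser around (255,135). Next I'll measure positions.

```bash
cat > h.py <<'E'
import cv2, numpy as np
from scipy.spatial.transform import Rotation as R
from rig import manip, eyes
def cam(n):
    c=eyes.camera_info(n); K=np.array([[c['fx'],0,c['cx']],[0,c['fy'],c['cy']],[0,0,1]])
    q=c['orientation']; return K,c['dist'],np.array(c['eye']),R.from_quat([q[1],q[2],q[3],q[0]]).as_matrix()
def ray(n,px,z):
    K,d,e,M=cam(n); u=cv2.undistortPoints(np.array(px,float).reshape(-1,1,2),K,d).reshape(-1,2)
    r=np.c_[u,np.ones(len(u))]@M.T
    return e+r*((z-e[2])/r[:,2])[:,None]
def proj(n,P):
    K,d,e,M=cam(n); P=np.atleast_2d(P); Q=(P-e)@M
    return cv2.projectPoints(Q,np.zeros(3),np.zeros(3),K,d)[0].reshape(-1,2)
E
python3 - <<'E'
from h import *
for n,(x0,y0,x1,y1) in dict(top=(80,140,215,260),side=(190,85,290,185)).items():
    im=cv2.imread(f"pics/{n}0.png"); c=im[y0:y1,x0:x1]
    cv2.imwrite(f"pics/{n}0c.png",cv2.resize(c,None,fx=5,fy=5,interpolation=cv2.INTER_CUBIC))
    hsv=cv2.cvtColor(c,cv2.COLOR_BGR2HSV); h,s,v=cv2.split(hsv)
    for nm,m in dict(red=((h<6)|(h>174))&(s>150),yel=(h>20)&(h<35)&(s>130),green=(h>50)&(h<85)&(s>120),pink=((h>165)|(h<6))&(s>60)&(s<140)).items():
        m=m.astype(np.uint8); k,l,st,ce=cv2.connectedComponentsWithStats(m)
        for i in range(1,k):
            if st[i,4]>15:
                pts=np.argwhere(l==i)[:,::-1]; print(n,nm,st[i]+[x0,y0,0,0,0],np.round(ce[i]+[x0,y0],1),'rect',cv2.minAreaRect((pts+[x0,y0]).astype(np.float32)), 'Vmed',np.percentile(v[l==i],[10,50,90]))
    if n=='top':
        m=((s<40)&(v>150)).astype(np.uint8);print(np.percentile(v,[10,50,90]))
E
```

```text
top red [172 172  10  21 157] [176.8 181.5] rect ((176.5, 182.0), (20.0, 9.0), 90.0) Vmed [ 84.2 129.  134. ]
top yel [142 178  11  15 124] [147.1 185.2] rect ((147.07000732421875, 185.00999450683594), (9.475231170654297, 13.859292984008789), 8.13010311126709) Vmed [ 79. 143. 160.]
top green [  86  149   41   54 1270] [108.1 176.3] rect ((106.99964141845703, 175.20266723632812), (36.31853485107422, 52.36190414428711), 7.696051120758057) Vmed [ 48.  98. 103.]
top green [100 206  16  16 227] [107.5 213. ] rect ((107.5, 213.5), (15.0, 15.0), 90.0) Vmed [59. 69. 91.]
top pink [171 171  13  22  37] [175.3 178.6] rect ((174.10726928710938, 180.42388916015625), (10.70588207244873, 21.47058868408203), 28.07248878479004) Vmed [ 86.2 116.  136.4]
top pink [  87  218   39   37 1085] [105.8 236.1] rect ((106.0, 236.0), (36.0, 38.0), 90.0) Vmed [129. 151. 163.]
[ 85. 139. 157.]
side red [249 138  18  14 127] [258.2 146.5] rect ((257.5, 144.5), (13.0, 17.0), 90.0) Vmed [ 67. 112. 143.]
side yel [245 123  12  12 126] [250.3 128.2] rect ((250.5, 128.5), (11.0, 11.0), 90.0) Vmed [ 78.5  89.  164. ]
side green [234  93  41  27 767] [253.6 108.6] rect ((253.93881225585938, 106.22624969482422), (25.398698806762695, 40.25194549560547), 88.02507019042969) Vmed [42. 54. 99.]
side green [221 111  11  14 119] [226.1 117.7] rect ((226.0, 117.5), (13.0, 10.0), 90.0) Vmed [43.8 50.  63. ]
side pink [195 113  29  21 456] [208.2 123.5] rect ((209.0, 123.0), (20.0, 28.0), 90.0) Vmed [121.5 159.5 176.5]
side pink [263 140   5  12  16] [265.1 146.5] rect ((265.3033142089844, 145.66395568847656), (3.621429681777954, 11.045360565185547), 5.194429397583008) Vmed [ 72. 102. 151.]
```

View pics/top0c.png

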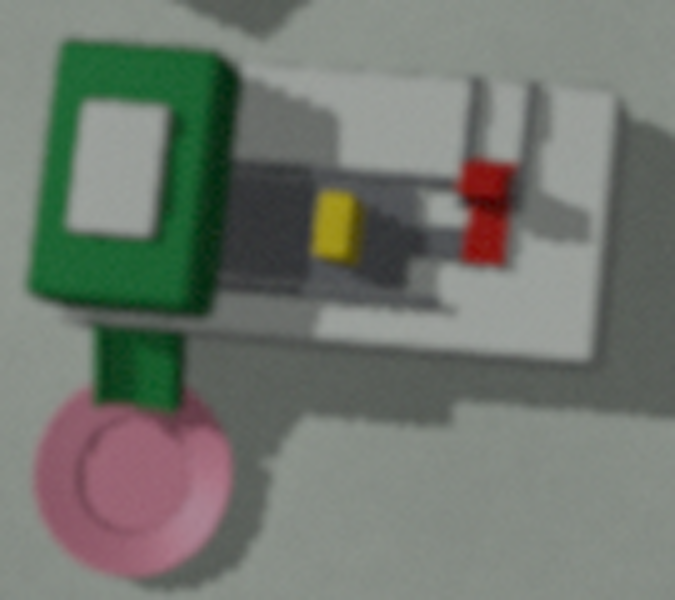

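View pics/side0c.png

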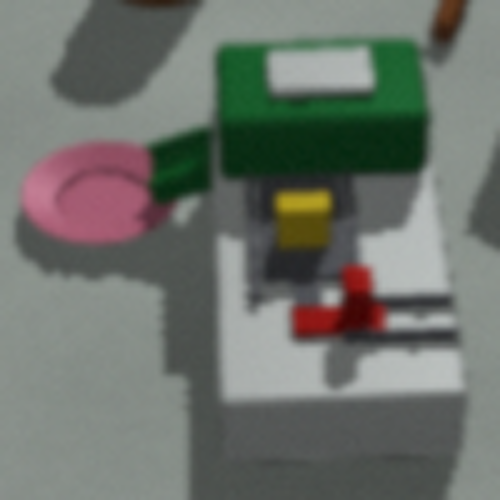

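The crops (5x) show the deck's far-end corners at about (618,92) and (593,360) in the top crop. The hopper-top corners, the yellow grip top around (334,226) and the red grip top around (486,180) are also clear.

Run:
```python
from h import *
f=lambda L,o:(np.array(L,float)+.5)/5-.5+o
top=[80,140];side=[190,85]
A=ray('top',f([(618,92),(593,360)],top),.05); B=ray('side',f([(464,388),(224,402)],side),.05)
loc=np.array([[65,-130],[-65,-130]])/1e3
H=ray('top',f([(64,41),(220,55),(33,292)],top),.101); HL=np.array([[65,128],[65,48],[-65,128]])/1e3
def fit(P,L):
    P=P[:,:2];p=P-P.mean(0);l=L-L.mean(0)
    a=np.arctan2((l[:,0]*p[:,1]-l[:,1]*p[:,0]).sum(),(l*p).sum())
    Q=np.array([[np.cos(a),-np.sin(a)],[np.sin(a),np.cos(a)]]); t=P.mean(0)-Q@L.mean(0)
    print(np.degrees(a),t,'res mm',np.round((P-t-L@Q.T)*1e3,1).tolist()); return Q,t
print(A,B)
fit(np.r_[A,H],np.r_[loc,HL]); Q,t=fit(np.r_[A,B,H],np.r_[loc,loc,HL])
for n,P in dict(red=ray('top',f([(486,180)],top),.083),yel=ray('top',f([(335,226)],top),.083),redS=ray('side',f([(357,275)],side),.083),yelS=ray('side',f([(304,197)],side),.083)).items():
    print(n,P,'local',(P[0,:2]-t)@Q)
print('grid',ray('top',[[330,205]],.08))
```

```text
[[0.60233815 0.07815244 0.05      ]
 [0.47600376 0.08778316 0.05      ]] [[0.6024306  0.082697   0.05      ]
 [0.47693361 0.08979345 0.05      ]]
-4.111821583465957 [0.54733238 0.20875398] res mm [[-0.5, 3.7], [2.8, 4.0], [-4.9, -4.2], [-6.6, 2.0], [9.2, -5.5]]
-4.006926292108174 [0.5477523  0.21078577] res mm [[-1.2, 1.6], [2.2, 2.1], [-1.1, 6.1], [3.1, 4.1], [-5.1, -6.4], [-6.9, -0.2], [9.0, -7.4]]
red [[0.55432648 0.13374923 0.083     ]] local [ 0.0119412  -0.07638885]
yel [[0.53340808 0.20236639 0.083     ]] local [-0.01372083 -0.00940114]
redS [[0.55426199 0.14118655 0.083     ]] local [ 0.01135717 -0.06897421]
yelS [[0.53528142 0.20925382 0.083     ]] local [-0.01233334 -0.00239964]
grid [[ 0.48708687 -0.21164034  0.08      ]]
```

{"method": "servo_tool", "body": {"series": "0.035 -0.031 0 0 0 -8 0; 0.072 -0.064 0 0 0 -16 0; 0.109 -0.097 0 0 0 -24 0; 0.146 -0.130 0 0 0 -32 0; 0.183 -0.163 0 0 0 -40 0"}}

```text
clock: 0.6
position: [0.3192, -0.3167, 0.2031]
ee_rot: [-0.0, 0.86, 0.51, 0.0]
contact_force: [1.6, 0.5, 0.5]
width: 0.0851
gripper_force: 0.0
```

```bash
cat >> h.py <<'E'
def goto(P,ang):  # tool shift and turn (deg) from current pose to TCP P with tool y at world angle ang, pointing down
    s=manip.get_state(); q=s['ee_rot']; M=R.from_quat([q[1],q[2],q[3],q[0]]).as_matrix()
    a=np.radians(ang); y=np.array([np.cos(a),np.sin(a),0]); z=np.array([0,0,-1.]); T=np.c_[np.cross(y,z),y,z]
    print('t',s['clock'],'pos',np.round(s['position'],4),'q',np.round(s['qpos'],2),'F',np.round(s['contact_force'],1))
    print('shift',np.round(M.T@(np.array(P)-s['position']),4),'turn',np.round(np.degrees(R.from_matrix(M.T@T).as_rotvec()),2))
E
python3 -c "
from h import *
goto([.554,.135,.16],-4.5)"
```

```text
t 0.6 pos [ 0.3192 -0.3167  0.2031] q [-0.94  0.09  1.75  0.    1.31 -0.44] F [1.6 0.5 0.5]
shift [ 0.5089 -0.0105  0.0433] turn [-1.000e-02 -3.000e-02 -2.415e+01]
```

{"method": "servo_tool", "body": {"series": "0.049 -0.001 0 0 0 -5 0; 0.098 -0.002 0 0 0 -10 0; 0.147 -0.003 0 0 0 -15 0; 0.196 -0.004 0 0 0 -20 0; 0.245 -0.005 0 0 0 -24 0"}}

```text
clock: 1.1
position: [0.4333, -0.0999, 0.2033]
ee_rot: [0.0, 0.736, 0.677, -0.0]
contact_force: [0.9, 0.6, 0.3]
width: 0.0852
gripper_force: 0.0
```

```bash
python3 -c "
from h import *
goto([.554,.135,.16],-4.5)"
```

```text
t 1.1 pos [ 0.4333 -0.0999  0.2033] q [-0.38  0.08  1.76 -0.    1.3  -0.3 ] F [0.9 0.6 0.3]
shift [0.2441 0.1008 0.0433] turn [ 0.    0.01 -0.25]
```

{"method": "servo_tool", "body": {"series": "0.040 0.017 0.008 0 0 0 0; 0.085 0.035 0.016 0 0 0 0; 0.130 0.054 0.025 0 0 0 0; 0.175 0.072 0.032 0 0 0 0; 0.215 0.089 0.037 0 0 0 0"}}

```text
clock: 1.6
position: [0.5402, 0.1071, 0.1654]
ee_rot: [-0.0, 0.737, 0.676, -0.001]
contact_force: [0.3, -2.0, 0.5]
width: 0.0851
gripper_force: 0.0
```

{"method": "servo_tool", "body": {"series": "0.020 0.008 0.004 0 0 0 0; 0.029 0.012 0.006 0 0 0 0; 0.029 0.012 0.006 0 0 0 0; 0.029 0.012 0.006 0 0 0 0"}}

```text
clock: 2.0
position: [0.554, 0.1316, 0.1602]
ee_rot: [0.0, 0.737, 0.676, -0.001]
contact_force: [-0.5, -0.3, 0.1]
width: 0.0853
gripper_force: 0.0
```

Run:
```python
from h import *
goto([.554,.135,.062],-4.5)
a=eyes.get_image('top')[130:260,80:220,::-1]; b=eyes.get_image('side')[50:190,170:310,::-1]
o=[cv2.resize(x,(390,390),interpolation=cv2.INTER_CUBIC) for x in (a,b)]
cv2.imwrite('pics/p1.png',np.hstack(o))
```

```text
t 2.0 pos [0.554  0.1316 0.1602] q [ 0.11  0.3   1.59 -0.    1.26  0.2 ] F [-0.5 -0.3  0.1]
shift [ 0.0035 -0.0002  0.0982] turn [-0.06  0.06 -0.45]
```

View pics/p1.png

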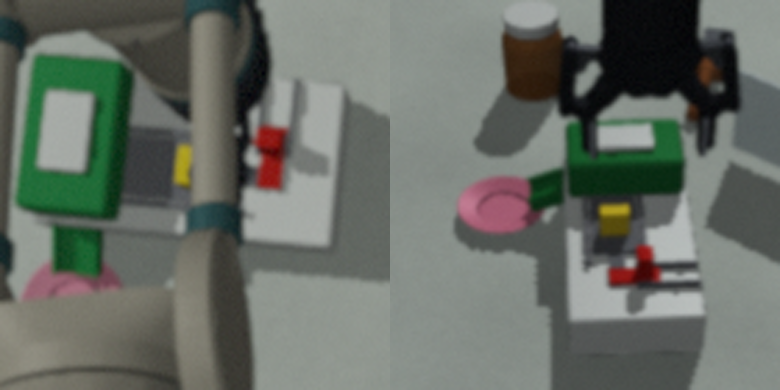

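The arm stands over the lock with its fingers straddling it in x (side half: tips at about (590,150) and (705,150), red grip at (645,262)), so I'll go down.

{"method": "servo_tool", "body": {"series": "0.003 0 0.025 0 0 0 0; 0.003 0 0.05 0 0 0 0; 0.003 0 0.075 0 0 0 0; 0.003 0 0.098 0 0 0 0; 0.003 0 0.098 0 0 0 0"}}

```text
clock: 2.6
position: [0.5519, 0.1339, 0.06]
ee_rot: [-0.002, 0.737, 0.675, -0.003]
contact_force: [-1.1, -0.5, 0.2]
width: 0.0856
gripper_force: 0.0
```

{"method": "servo_tool", "body": {"series": "0 0 0 0 0 0 0.4; 0 0 0 0 0 0 0.6; 0 0 0 0 0 0 1; 0 0 0 0 0 0 1; 0 0 0 0 0 0 1", "squeeze": 25}}

```text
clock: 3.1
position: [0.5553, 0.1356, 0.0631]
ee_rot: [0.0, 0.737, 0.676, 0.0]
contact_force: [-0.1, 0.4, -0.3]
width: 0.0122
gripper_force: 0.0
```

{"method": "servo_tool", "body": {"series": "0 0 0 0 0 0 1; 0 0 0 0 0 0 1; 0 0 0 0 0 0 1"}}

```text
clock: 3.4
position: [0.5548, 0.1356, 0.0624]
ee_rot: [0.0, 0.737, 0.676, -0.0]
contact_force: [-0.8, -1.3, -0.2]
width: 0.0003
gripper_force: 0.0
```

The fingers shut on nothing, so I'll look before doing anything else.

Run:
```python
from h import *
a=eyes.get_image('top')[130:260,80:220,::-1]; b=eyes.get_image('side')[90:180,210:300,::-1]
o=[cv2.resize(x,(390,390),interpolation=cv2.INTER_CUBIC) for x in (a,b)]
cv2.imwrite('pics/p2.png',np.hstack(o))
s=manip.get_state();print(s['position'],s['contact_force'],proj('side',s['position']),proj('side',s['position']+[0,0,.02]))
```

```text
[0.5548228  0.13559796 0.06229664] [ 0.25395593 -1.12133578  0.18569417] [[261.39843697 146.83542114]] [[261.53227829 141.17931982]]
```

View pics/p2.png

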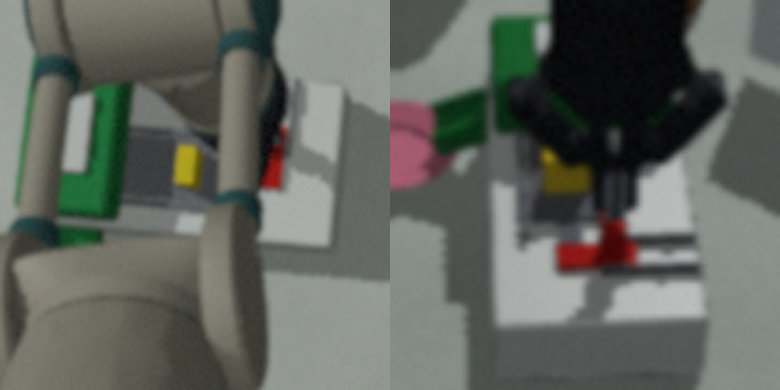

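The shut fingers appear between lock and gate, behind the red grip: the tip ends at about (615,210) in the side half, and the red grip top is at (612,215). I'll compare this with where the calibration predicts the TCP.

Run:
```python
from h import *
print('p1 tips open pred', proj('side',[[.554-.045,.1316+.004,.173],[.554+.045,.1316-.004,.173]]),'seen ~(242,104),(283,104)')
p=manip.get_state()['position']
for dy in(0,.01,.02,.03): print(dy,proj('side',p+[0,dy,0]),proj('top',p+[0,dy,0]))
print('sauc',ray('top',[[106.5,236]],.012),ray('side',[[208.5,123]],.012))
# sanity: edges of saucer
print(np.ptp(ray('top',[[87,236],[126,236],[106.5,218],[106.5,255]],.014),axis=0))
# base bottom corner in side
f=lambda L,o:(np.array(L,float)+.5)/5-.5+o
print(ray('side',f([(226,462),(462,450)],[190,85]),0.),ray('side',f([(224,402),(464,388)],[190,85]),.05))
print(ray('top',f([(593,360),(618,92)],[80,140]),.05))
```

```text
p1 tips open pred [[243.616351   114.7916169 ]
 [280.53202903 113.69750974]] seen ~(242,104),(283,104)
0 [[261.39843697 146.83542114]] [[177.50088675 177.04877346]]
0.01 [[260.8247803 144.3435825]] [[173.20745976 177.06423069]]
0.02 [[260.25858361 141.88454942]] [[168.92039274 177.08009531]]
0.03 [[259.69971127 139.45771757]] [[164.64001357 177.09636665]]
sauc [[0.42094951 0.31384591 0.012     ]] [[0.42023028 0.3195078  0.012     ]]
[0.08875553 0.09659837 0.        ]
[[0.47658761 0.09399873 0.        ]
 [0.60486961 0.08506987 0.        ]] [[0.47693361 0.08979345 0.05      ]
 [0.6024306  0.082697   0.05      ]]
[[0.47600376 0.08778316 0.05      ]
 [0.60233815 0.07815244 0.05      ]]
```

Run:
```python
from h import *
im0=cv2.imread('pics/top0.png'); im=eyes.get_image('top')[:,:,::-1]
for i in(im0,im):
    h,s,v=cv2.split(cv2.cvtColor(np.ascontiguousarray(i),cv2.COLOR_BGR2HSV)); m=((h<6)|(h>174))&(s>130)
    for y in range(166,198,2): print(y,''.join('R' if m[y,x] else ('.' if v[y,x]>60 else '#') for x in range(150,195)))
s=manip.get_state(); print(s['contact_force'],s['position'])
```

```text
166 .............................................
168 .............................................
170 .............................................
172 ........................RRR..................
174 .......................RRRRRRRRRR............
176 ......................RRRRRRRRRR.............
178 ......................RRRRRRRRRR.............
180 ........................RRRRRRRR.............
182 ........................RRRRRRR..............
184 ...######...............RRRRRRR..............
186 ...##########..........RRRRRRRR..............
188 ...############........RRRRRRRR..............
190 ...###########.........RRRRRRRR..............
192 ..#########..............RRRRR...............
194 ..########...................................
196 .....#####...................................
166 .......................##########............
168 .#....................##########.............
170 ......................#########..............
172 ......................########...............
174 ####..................########RR.............
176 ..######..............#########..............
178 .....###..............#######.R..............
180 ......................####RRRRRR.............
182 ......................####RRRRR..............
184 ......................####RRRRR..............
186 ......................###RRRRRR..............
188 ......................##RRRRRRR..............
190 ......................##RRRRRRR..............
192 ....#.................#..RRRRR...............
194 ..................####.......................
196 .................#####.......................
[-0.22614464  0.6448535  -0.92379268] [0.55484435 0.13559293 0.06229288]
```

In the top view the shut fingers cover the red grip's top, and in the side view they end above it. So the real fingertips sit about 30–40 mm higher than the reported TCP. I'll open, go down in small steps, watch the force and check with the side camera.

{"method": "servo_tool", "body": {"series": "0 0 0 0 0 0 0; 0 0 0 0 0 0 0; 0 0 0 0 0 0 0; 0 0 0 0 0 0 0; 0 0 0 0 0 0 0"}}

```text
clock: 4.05
position: [0.5549, 0.1356, 0.0624]
ee_rot: [0.0, 0.737, 0.676, -0.0]
contact_force: [-0.6, 0.5, -0.6]
width: 0.0722
gripper_force: 0.0
```

{"method": "servo_tool", "body": {"series": "0 0 0.005 0 0 0 0; 0 0 0.01 0 0 0 0; 0 0 0.015 0 0 0 0; 0 0 0.02 0 0 0 0; 0 0 0.02 0 0 0 0"}}

```text
clock: 4.55
position: [0.5541, 0.1354, 0.0413]
ee_rot: [-0.001, 0.737, 0.676, -0.001]
contact_force: [0.0, 0.1, 0.3]
width: 0.0853
gripper_force: 0.0
```

Run:
```python
from h import *
a=eyes.get_image('top')[150:215,145:215,::-1]; b=eyes.get_image('side')[80:180,210:310,::-1]
o=[cv2.resize(x,(390,390),interpolation=cv2.INTER_CUBIC) for x in (a,b)]
cv2.imwrite('pics/p3.png',np.hstack(o))
s=manip.get_state();print(s['position'],s['contact_force'],s['width'])
```

```text
[0.55472115 0.13553679 0.04206058] [ 0.11513054 -0.27686615 -0.86430627] 0.08545678296573121
```

View pics/p3.png

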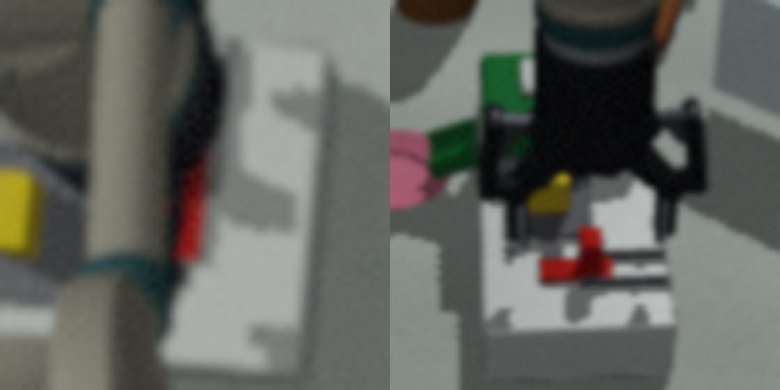

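The open tips, at about (515,240) and (662,235), straddle the red grip at (592,250). Their deck shadows have the same offset as the grip-top shadow, so the tips are level with the grip top (about 84 mm). I'll go down 8 mm more and close.

{"method": "servo_tool", "body": {"series": "0 0 0.004 0 0 0 0; 0 0 0.008 0 0 0 0; 0 0 0.008 0 0 0 0.5; 0 0 0.008 0 0 0 0.6; 0 0 0.008 0 0 0 0.7", "squeeze": 25}}

```text
clock: 5.15
position: [0.555, 0.1356, 0.0345]
ee_rot: [0.0, 0.737, 0.676, 0.0]
contact_force: [0.8, -0.4, -0.3]
width: 0.0441
gripper_force: 0.0
```

{"method": "servo_tool", "body": {"series": "0 0 0 0 0 0 1; 0 0 0 0 0 0 1; 0 0 0 0 0 0 1; 0 0 0 0 0 0 1"}}

```text
clock: 5.55
position: [0.555, 0.1356, 0.0346]
ee_rot: [0.0, 0.737, 0.676, 0.0]
contact_force: [-0.9, 0.2, 1.9]
width: 0.0156
gripper_force: 29.3
```

Gripped: the width is 16 mm, which matches the lock grip. Now I'll slide it along tool +y (dispenser +x).

{"method": "servo_tool", "body": {"series": "0 0.006 0 0 0 0 1; 0 0.012 0 0 0 0 1; 0 0.018 0 0 0 0 1; 0 0.024 0 0 0 0 1; 0 0.030 0 0 0 0 1"}}

```text
clock: 6.05
position: [0.5856, 0.133, 0.0346]
ee_rot: [0.0, 0.737, 0.676, 0.0]
contact_force: [-2.8, 1.1, 6.0]
width: 0.0156
gripper_force: 29.9
```

{"method": "servo_tool", "body": {"series": "0 0.001 0 0 0 0 1; 0 0.002 0 0 0 0 1; 0 0.003 0 0 0 0 1; 0 0.003 0 0 0 0 1"}}

```text
clock: 6.45
position: [0.5885, 0.1328, 0.0346]
ee_rot: [0.0, 0.737, 0.676, 0.0]
contact_force: [-0.6, 0.2, 5.1]
width: 0.0154
gripper_force: 29.9
```

{"method": "servo_tool", "body": {"series": "0 0.001 0 0 0 0 1; 0 0.002 0 0 0 0 1; 0 0.002 0 0 0 0 1"}}

```text
clock: 6.75
position: [0.5892, 0.1327, 0.0346]
ee_rot: [-0.0, 0.737, 0.676, -0.0]
contact_force: [-2.8, 1.1, 7.7]
width: 0.0153
gripper_force: 30.1
```

{"method": "servo_tool", "body": {"series": "0 0.001 0 0 0 0 1; 0 0.002 0 0 0 0 1; 0 0.002 0 0 0 0 1"}}

```text
clock: 7.05
position: [0.5892, 0.1327, 0.0346]
ee_rot: [-0.002, 0.737, 0.676, -0.002]
contact_force: [-7.3, 1.4, 9.9]
width: 0.0151
gripper_force: 30.5
```

{"method": "servo_tool", "body": {"series": "0 0.001 0 0 0 0 1; 0 0.002 0 0 0 0 1; 0 0.002 0 0 0 0 1"}}

```text
clock: 7.35
position: [0.5892, 0.1327, 0.0345]
ee_rot: [-0.003, 0.737, 0.676, -0.003]
contact_force: [-11.3, 1.4, 12.8]
width: 0.0152
gripper_force: 30.8
```

The lock is at its stop: it stalled after 34 mm with the force rising. I'll release it and lift.

{"method": "servo_tool", "body": {"series": "0 -0.004 0 0 0 0 0.5; 0 -0.004 0 0 0 0 0.5; 0 -0.004 0 0 0 0 0.5; 0 -0.004 0 0 0 0 0.5"}}

```text
clock: 7.75
position: [0.5904, 0.1324, 0.0341]
ee_rot: [0.0, 0.737, 0.676, 0.0]
contact_force: [-0.1, 1.2, 0.4]
width: 0.043
gripper_force: 0.0
```

{"method": "servo_tool", "body": {"series": "0 -0.004 -0.02 0 0 0 0.5; 0 -0.004 -0.04 0 0 0 0.5; 0 -0.004 -0.06 0 0 0 0.2; 0 -0.004 -0.07 0 0 0 0; 0 -0.004 -0.07 0 0 0 0"}}

```text
clock: 8.25
position: [0.5872, 0.133, 0.1058]
ee_rot: [0.001, 0.737, 0.676, 0.001]
contact_force: [-0.2, 0.1, 0.1]
width: 0.0836
gripper_force: 0.0
```

```bash
python3 -c "
from h import *
goto([.5345,.2025,.0345],-4.85)"
```

```text
t 8.25 pos [0.5872 0.133  0.1058] q [ 0.11  0.38  1.6  -0.    1.16  0.19] F [-0.2  0.1  0.1]
shift [ 0.0647 -0.0588  0.0711] turn [ 0.21 -0.03 -0.08]
```

{"method": "servo_tool", "body": {"series": "0.016 -0.015 0 0 0 0 0; 0.032 -0.030 0 0 0 0 0; 0.048 -0.045 0 0 0 0 0; 0.065 -0.058 0 0 0 0 0; 0.065 -0.058 0 0 0 0 0"}}

```text
clock: 8.75
position: [0.5312, 0.2042, 0.103]
ee_rot: [-0.001, 0.736, 0.677, -0.001]
contact_force: [-0.1, -0.9, -0.1]
width: 0.0856
gripper_force: 0.0
```

Run:
```python
from h import *
goto([.5345,.2025,.0345],-4.85)
a=eyes.get_image('top')[150:215,135:205,::-1]; b=eyes.get_image('side')[80:180,210:310,::-1]
o=[cv2.resize(x,(390,390),interpolation=cv2.INTER_CUBIC) for x in (a,b)]
cv2.imwrite('pics/p4.png',np.hstack(o))
```

```text
t 8.75 pos [0.5312 0.2042 0.103 ] q [0.24 0.34 1.67 0.   1.13 0.33] F [-0.1 -0.9 -0.1]
shift [-0.0014  0.0037  0.0685] turn [-0.19  0.01  0.05]
```

View pics/p4.png

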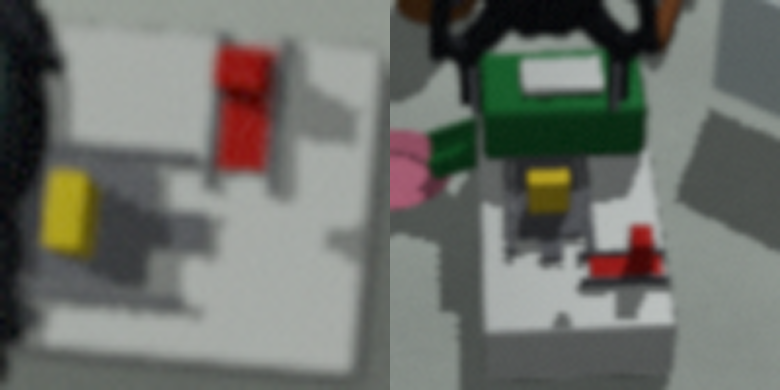

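The lock is fully open (red grip at (245,70) in the top half), and the yellow gate is still shut at (68,210). The fingers straddle it in x, so I'll go down over it.

{"method": "servo_tool", "body": {"series": "-0.001 0.002 0.02 0 0 0 0; -0.001 0.002 0.04 0 0 0 0; -0.001 0.002 0.06 0 0 0 0; -0.001 0.002 0.070 0 0 0 0; -0.001 0.002 0.070 0 0 0 0"}}

```text
clock: 9.35
position: [0.5347, 0.2004, 0.0326]
ee_rot: [-0.001, 0.737, 0.676, -0.002]
contact_force: [-0.7, 0.0, 0.8]
width: 0.0856
gripper_force: 0.0
```

{"method": "servo_tool", "body": {"series": "0 0 0 0 0 0 0; 0 0 0 0 0 0 0.5; 0 0 0 0 0 0 0.6; 0 0 0 0 0 0 1; 0 0 0 0 0 0 1", "squeeze": 35}}

```text
clock: 9.85
position: [0.5348, 0.2017, 0.035]
ee_rot: [-0.0, 0.737, 0.676, -0.0]
contact_force: [-0.5, -0.5, 21.2]
width: 0.0292
gripper_force: 38.4
```

{"method": "servo_tool", "body": {"series": "0 0 0 0 0 0 1; 0 0 0 0 0 0 1; 0 0 0 0 0 0 1"}}

```text
clock: 10.15
position: [0.5349, 0.2016, 0.0351]
ee_rot: [-0.0, 0.737, 0.676, -0.0]
contact_force: [-3.0, -0.9, 5.8]
width: 0.0291
gripper_force: 36.2
```

Gripped: 29 mm, which matches the gate grip. Now I'll slide it along tool −x (dispenser −y).

{"method": "servo_tool", "body": {"series": "-0.006 0 0 0 0 0 1; -0.012 0 0 0 0 0 1; -0.018 0 0 0 0 0 1; -0.024 0 0 0 0 0 1; -0.030 0 0 0 0 0 1"}}

```text
clock: 10.65
position: [0.5325, 0.1725, 0.0351]
ee_rot: [-0.001, 0.737, 0.676, 0.001]
contact_force: [-1.8, 3.8, 5.1]
width: 0.0293
gripper_force: 36.2
```

{"method": "servo_tool", "body": {"series": "-0.004 0 0 0 0 0 1; -0.008 0 0 0 0 0 1; -0.012 0 0 0 0 0 1; -0.016 0 0 0 0 0 1; -0.016 0 0 0 0 0 1"}}

```text
clock: 11.15
position: [0.531, 0.1559, 0.0351]
ee_rot: [-0.0, 0.737, 0.676, 0.0]
contact_force: [-2.9, 0.6, 6.2]
width: 0.0291
gripper_force: 36.2
```

{"method": "servo_tool", "body": {"series": "-0.002 0 0 0 0 0 1; -0.004 0 0 0 0 0 1; -0.004 0 0 0 0 0 1"}}

```text
clock: 11.45
position: [0.5308, 0.1523, 0.0351]
ee_rot: [-0.0, 0.737, 0.676, 0.0]
contact_force: [-2.1, 2.2, 5.3]
width: 0.0291
gripper_force: 36.2
```

{"method": "servo_tool", "body": {"series": "-0.001 0 0 0 0 0 1; -0.002 0 0 0 0 0 1; -0.002 0 0 0 0 0 1"}}

```text
clock: 11.75
position: [0.5307, 0.1518, 0.0351]
ee_rot: [-0.001, 0.737, 0.676, 0.001]
contact_force: [-2.6, 5.8, 3.9]
width: 0.029
gripper_force: 36.1
```

{"method": "servo_tool", "body": {"series": "-0.001 0 0 0 0 0 1; -0.002 0 0 0 0 0 1; -0.002 0 0 0 0 0 1"}}

```text
clock: 12.05
position: [0.5307, 0.1518, 0.0351]
ee_rot: [-0.002, 0.738, 0.675, 0.003]
contact_force: [-2.5, 11.1, 2.9]
width: 0.0289
gripper_force: 36.0
```

{"method": "servo_tool", "body": {"series": "0.003 0 0 0 0 0 0.8; 0.003 0 0 0 0 0 0.5; 0.003 0 0 0 0 0 0.5; 0.003 0 0 0 0 0 0.5"}}

```text
clock: 12.45
position: [0.5313, 0.1504, 0.0343]
ee_rot: [0.0, 0.737, 0.676, -0.0]
contact_force: [0.4, 0.0, -0.7]
width: 0.0427
gripper_force: 0.0
```

{"method": "servo_tool", "body": {"series": "0.003 0 -0.02 0 0 0 0.5; 0.003 0 -0.04 0 0 0 0.5; 0.003 0 -0.065 0 0 0 0.5; 0.003 0 -0.1 0 0 0 0.5; 0.003 0 -0.14 0 0 0 0.5"}}

```text
clock: 12.95
position: [0.5305, 0.1531, 0.1745]
ee_rot: [-0.001, 0.737, 0.676, -0.001]
contact_force: [0.7, 0.4, -0.1]
width: 0.0424
gripper_force: 0.0
```

{"method": "servo_tool", "body": {"series": "-0.04 -0.02 -0.02 0 0 0 0.5; -0.08 -0.04 -0.04 0 0 0 0.5; -0.12 -0.06 -0.04 0 0 0 0.5; -0.15 -0.08 -0.04 0 0 0 0.5; -0.15 -0.08 -0.04 0 0 0 0.5"}}

```text
clock: 13.45
position: [0.4358, 0.0083, 0.2145]
ee_rot: [0.0, 0.738, 0.674, -0.001]
contact_force: [0.5, 0.5, 0.6]
width: 0.0423
gripper_force: 0.0
```

Run:
```python
from h import *
a=eyes.get_image('top')[150:215,135:205,::-1]; b=eyes.get_image('side')[80:180,190:290,::-1]
o=[cv2.resize(x,(390,390),interpolation=cv2.INTER_CUBIC) for x in (a,b)]
cv2.imwrite('pics/p5.png',np.hstack(o))
```

```text
(no output)
```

View pics/p5.png

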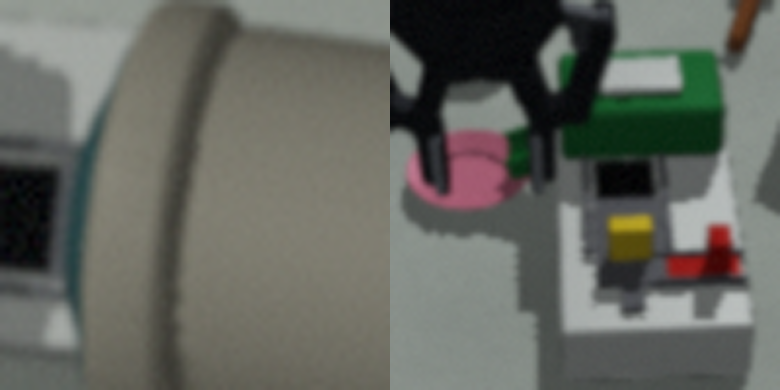

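In the side half the gate has moved fully away from the hopper (yellow at (630,238), dark opening at (625,180)) and the red lock is still open at (720,245). The gripper is clear of everything, so I'll hand in.

```bash
python3 -c "
from rig import manip
print(manip.sign_off())"
```

```text
the job is handed in; nothing more can be done
None
```

The seed dispenser's red lock was slid open to its stop first, then the yellow gate to its stop; both were left open, the grit dispenser was never touched, and the job was handed in at about 13.5 s.

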